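# Set the hold-down of a hand mitre saw on a plank and lock it

### The arm

A 6-joint arm with a two-finger parallel gripper is mounted at the origin on the work surface. World frame = base frame: x ahead of the robot, y to its left, z up, the work surface at z = 0. Lengths are in m, angles in rad, forces in N, time in s.
With the tool pointing down it reaches from about 0.375 to 0.9 m from the base axis. Payload 3.1 kg.
Tool frame: the origin (TCP) lies between the finger pads; the fingertips stand 22 mm ahead of it and the grasp point (between the pads) lies 3 mm ahead of it; z points along the fingers, y is the line along which they close (so a half turn about z gives the same grasp; the last joint's range is limited). The gripper opens to 87 mm and grips with 3 to 60 N. Pads are 19 mm wide; open, the fingers measure 117 mm over their backs; the gripper's body (75 mm by 190 mm) begins 51 mm behind the grasp point.
Start: joints at [0.987, 0.527, 1.433, -0, 1.181, -0.178], TCP at [0.247, 0.574, 0.245] pointing down, gripper open.
Joint ranges: [-3.08, 3.08], [-0.75, 2.2], [0.22, 2.44], [-1.43, 4.57], [0, 2.65], [-2.85, 2.85]. Speed limits (rad/s): [2.79, 2.79, 3.14, 3.14, 3.14, 3.14].

### API

Orientations are given as a unit quaternion [x, y, z, w].
In Python, from rig import robot gives the robot as it stands.
- The arm moves only by the tool move_arm, never from a script. Its argument "series" is text: rows parted by semicolons, each of 6 numbers parted by spaces: the shift along the tool's x, y, z in mm, then the turn, a rotation vector about the tool's x, y, z in degrees. In form: dx dy dz ax ay az; .... A call has 1 to 8 rows; each row is the pose to reach, as a shift and turn from the pose commanded when the call began, along the tool's axes at that moment; what a row does not reach only later rows make up. A row lasts 1/12 s, in which the tool goes at most 41.7 mm and 7.16 degrees, less where a joint would pass 70% of its speed; a pose out of reach is approached as far as the arm can. A call with a gripper value outside its range is refused whole. "jaw" is the opening, from 0 (shut) to 1 (fully open), set as the call begins (left out, the last holds). The fingers move at their own pace and stop on an object; "newtons" is the grip in N (left out, the last holds). Time passes only in rows, so rows that repeat a pose let the fingers close. It gives the time, the measured TCP pose, the force, the opening and the grip force at its end, in the units of the state.
- robot.get_obs(): the state, without advancing time (a new reading comes with each control period).
- robot.camera(name): name is "scene" or "top"; returns a dict with "img" (420x560x3 uint8, red, green, blue), "mtx" (3x3 intrinsics, pixels), "distortion" ([k1, k2, p1, p2, k3] as OpenCV has them; the pictures are not rectified), "world_to_cam" (4x4, takes a point from world to camera coordinates). Camera axes: x right, y down, z forward; pixel columns grow to the right and rows downward; lengths in m; the calibration is good to about 2 mm. A picture is of the moment at which its call begins. There is no depth.
- robot.hand_in(): hands the job in; it is judged then, once.
Trained networks look in a picture, given as the dict that the camera call returned (one of the last four; its "shot" number tells which), for a name from the list of things; names that differ only in an ending like _2 or _b are one class to them, and where a whole thing is asked for, a point or a joint stands for the part that bears it (a point fixed in the world has none). Each returns a list of dicts, best first, with "p" (0 to 1); they miss things now and then, are a little off and sometimes report something else, mostly with a low value. They report only what shows in the picture. A call takes as long as a camera call.
- robot.search_frame(picture, thing): "xyz" ([x, y, z] in m, in world coordinates, good to about 4 mm: the middle of the surface that is visible of it).
- robot.tip_of(picture, thing): "xyz" ([x, y, z] in m, in world coordinates, good to about 4 mm: a listed point, or the origin of a listed thing).
The state is a dict: "time": time; "q": joint angles; "joint_velocities": joint speeds; "joint_torque": joint torques, N m; "position": TCP position; "tool_rot": TCP orientation; "ft_force": force on the tool from outside, world axes, zero at the start; "moment": the same for the moment, N m; "grip_width": finger opening in m; "grip_force": force on a finger pad.
Only numpy, scipy, OpenCV 4.12 (cv2) and the standard library are available. Lean on these libraries where they do the work, as an engineer would, in place of code of your own. Each camera call takes 0.05 s, during which the arm holds its last target. There are 200 camera calls.

### The job

The plank on the mitre saw is not held yet: slacken the lock ring of the hold-down clamp, screw the spindle down by its knob until the rubber foot bears on the plank, snug but without crushing it, then turn the lock ring tight again so that the spindle stays locked at that setting. Leave the plank where it lies against the fence and do not disturb the other things on the bench.

Things in the scene. Friction and masses are not known exactly. Their poses are not given: they have to be found in the camera images.
- clamp: Hold-down clamp fixed behind the saw's fence: from an upright post (22 mm thick, top 130 mm above this origin) a grey cast arm 26 mm wide, 98 mm long, reaches over the plank to a round boss that carries an upright spindle. Origin on the post's axis, level with the underside of the saw bed; z up; the spindle's axis lies 98 mm along its own -x. How high the clamp sits varies by a few mm.
- boss_top (a point): On the spindle's axis, centre of the upper face of the grey boss (42 mm across, 30 mm high, like the post's collar; the arm's top lies 3.5 mm lower), 111 mm above the clamp's origin. Above it a slotted steel nose, 35 mm across and 14.5 mm high, then the lock ring, 13 mm of plain steel neck, 24 mm thick, and the knob.
- lock_ring: Knurled round steel lock ring over the split nose, above the boss: 52 mm across, 16 mm high, its origin on the spindle's axis at mid height, 22.5 mm above boss_top; z up. It turns and stays at its height. Counter-clockwise seen from above slackens, clockwise tightens. It starts tight; 0.2 rad counter-clockwise frees the spindle, 0.5 to 1 rad is ample, a stop ends it at about 2.5 rad.
- ring_top (a point): Centre of the lock ring's upper face, 8 mm above its origin. Moments: slack, the ring turns with a steady friction of about 0.2 N m either way; clockwise, from about 0.1 rad short of the starting angle, the moment climbs by 3 to 5 N m per rad as the nose grips. It is tight once 0.3 N m or more have been added; let go, it settles back near its starting angle and holds.
- spindle: Clamp screw: steel spindle, black fluted round knob on top, round foot 36 mm across with a hard rubber face below. Origin at the centre of the foot's underside, on the axis, z up. Clockwise seen from above screws it down, 8 mm per full turn, as far as the plank and beyond. With the ring slack it turns freely (0.03 N m) and stays where left; with the ring tight it is held fast.
- foot (a point): The foot's underside, same point as the spindle's origin; it starts 2 to 6 mm above the plank. The foot is stiff: once it touches, each 0.035 rad of knob adds about 7 N. Its rubbing is felt at the knob: at 10 to 20 N the moment, read after each such small turn, has risen by 0.06 to 0.1 N m over free turning. Snug is 10 to 35 N; over 50 N bruises the plank.
- knob_top (a point): Centre of the knob's upper face, on the axis, 114 mm above the foot's underside. The knob is 36 mm across and reaches 22 mm down from here; its underside starts 13 mm above the lock ring's upper face and comes down with the screw.
- nose_jaws: One of the three jaws of the split nose, hidden inside the lock ring: drawn against the spindle by the ring with about 20 N at the start (the other two alike), not touching it when the ring is slack. Origin on the spindle's axis.
- plank: Red-brown hardwood plank 100 x 500 x 30 mm, 1.2 kg, lying loose on the saw bed against the fence, under the foot. Origin at the centre of its underside; x across its width, y along its length, z up; its upper face is 30 mm above the origin.
- saw_bed: The hand mitre saw, fixed: grey bed 200 x 660 mm with its work face 30 mm above the bench, aluminium fence (48 mm high) along its far side, and towards one end (its own y = -215 mm) a raised frame saw with two guide posts, 194 mm high. Origin at the centre of its underside on the bench, x across (towards the fence), y along.
- try_square: Bystander: try square lying on the plank between the clamp and the saw, 12 mm thick.
- pencil: Bystander: flat carpenter's pencil, 175 mm, on the bench.
- tape: Bystander: tape measure, 70 x 40 x 65 mm.
- chisel: Bystander: wood chisel, 270 mm.
- hammer: Bystander: claw hammer, 290 mm.
- screw_tin: Bystander: steel bowl for screws, 90 mm across, 50 mm high.
- water: Bystander: water bottle, 210 mm high.
- offcut: Bystander: plank offcut, 100 x 140 x 30 mm.

How it is judged:
On the way, in this order (a step that is already met when the one before it is completed fails the run):
1. the lock ring is slackened: the nose jaws no longer press on the spindle (contact force between nose_jaws and spindle below 1 N), for 0.2 s.
2. with the ring slack, the foot is screwed down to bear on the plank, snug (6 to 40 N) (contact force between spindle and plank between 6 and 40 N and contact force between nose_jaws and spindle below 1 N), for 0.2 s.
3. the lock ring is tight again (each nose jaw presses on the spindle with over 7 N) with the foot still snug (contact force between spindle and plank between 6 and 40 N and contact force between nose_jaws and spindle above 7 N), for 0.2 s.
At the end, for the whole second after the job is handed in: The foot bears on the plank with 6 to 40 N, the lock ring is tight (each nose jaw presses on the spindle with over 7 N), and the plank lies still within 6 mm of where it began (all of step 3 and distance of plank from where it was at the start of the episode below 0.006 m and linear speed of plank below 0.02 m/s); the robot touches nothing.
It fails at once if the foot presses on the plank with more than 50 N (contact force between spindle and plank above 50 N).
It fails at once if the plank is pushed more than 10 mm (distance of plank from where it was at the start of the episode above 0.01 m).
It fails at once if another thing on the bench (square, pencil, tape, chisel, hammer, bowl, bottle, offcut) is moved more than 30 mm (distance of any of try_square, pencil, tape, chisel, hammer, screw_tin, water, offcut from where it was at the start of the episode above 0.03 m).
It also fails if it takes over 72 s, if anything falls off the work surface, if the arm or the gripper's body presses on something with over 40 N, if the wrist force passes 120 N, or if a joint passes its speed limit or range.

## Working session

There is one attempt and no reset: what is moved stays moved. The work goes in short steps, Python scripts to look and compute and a tool call to move; the robot and the scene stay as the last step left them, time stands still between calls to the robot, and variables do not carry over. Pictures are saved under pics/ and viewed, at most 10 in all, crops included, and the job is handed in when it is done.

Besides the shell and the picture viewer there is one more tool, called after ">>>" by a JSON object that holds its "method" and its "body". move_arm: Moves the arm, as the interface text tells. Its arguments: {"type":"object","properties":{"series":{"type":"string"},"jaw":{"type":"number"},"newtons":{"type":"number"}},"required":["series"]}

```bash
mkdir -p pics; ls; cat > h.py <<'E'
import numpy as np, cv2
from rig import robot
def look(cam,names,fn=None):
    p=robot.camera(cam)
    if fn: cv2.imwrite('pics/'+fn,p['img'][:,:,::-1])
    for n in names:
        for f in ('tip_of','search_frame'):
            r=getattr(robot,f)(p,n)
            print(cam,f,n,[(np.round(d['xyz'],4).tolist(),round(d['p'],2)) for d in r[:2]])
    return p
E
python3 - <<'E'
from h import *
for c in('scene','top'): look(c,['lock_ring','knob_top','boss_top','clamp','plank'],c+'1.png')
o=robot.get_obs();print({k:np.round(v,4).tolist() for k,v in o.items()})
a=cv2.imread('pics/scene1.png')
E
```

```text
pics
scene tip_of lock_ring [([0.5688, 0.059, 0.1364], 0.54)]
scene search_frame lock_ring []
scene tip_of knob_top [([0.5721, 0.0586, 0.178], 0.69), ([0.5741, -0.4963, -0.0035], 0.42)]
scene search_frame knob_top [([0.5794, 0.0651, 0.1755], 0.61)]
scene tip_of boss_top [([0.5697, 0.0596, 0.1119], 0.79)]
scene search_frame boss_top [([0.6228, 0.0795, 0.1103], 0.6)]
scene tip_of clamp [([0.6617, 0.0893, 0.0027], 0.72), ([0.568, 0.0533, 0.1396], 0.58)]
scene search_frame clamp [([0.626, 0.0764, 0.1124], 0.75)]
scene tip_of plank [([0.584, -0.0201, 0.029], 0.56)]
scene search_frame plank [([0.58, -0.0114, 0.0612], 0.65), ([0.7707, -0.0822, 0.026], 0.31)]
top tip_of lock_ring [([0.574, 0.0597, 0.1319], 0.62)]
top search_frame lock_ring [([0.5633, 0.0568, 0.1397], 0.46)]
top tip_of knob_top [([0.5677, 0.0582, 0.175], 0.44)]
top search_frame knob_top [([0.5645, -0.0751, 0.0678], 0.62), ([0.5647, 0.0592, 0.175], 0.46)]
top tip_of boss_top [([0.5701, 0.0541, 0.1104], 0.79)]
top search_frame boss_top [([0.6241, 0.0671, 0.1145], 0.84)]
top tip_of clamp []
top search_frame clamp [([0.6287, 0.0709, 0.1157], 0.73)]
top tip_of plank [([0.5848, -0.0156, 0.0334], 0.91), ([0.5709, 0.0569, 0.13], 0.61)]
top search_frame plank [([0.5808, -0.0054, 0.062], 0.85)]
{'time': 1.1, 'q': [0.9865, 0.5275, 1.4327, -0.0, 1.1814, -0.1785], 'joint_velocities': [-0.0015, -0.0013, -0.0008, 0.0, 0.001, 0.0013], 'joint_torque': [0.0003, -44.0025, -17.699, 0.0635, 0.0506, -0.0], 'position': [0.2467, 0.5742, 0.2445], 'tool_rot': [0.2015, 0.9795, 0.0, 0.0], 'ft_force': [0.2631, -0.881, -0.1451], 'moment': [0.0074, -0.0144, -0.0368], 'grip_force': 0.0, 'grip_width': 0.0869}
```

View pics/scene1.png

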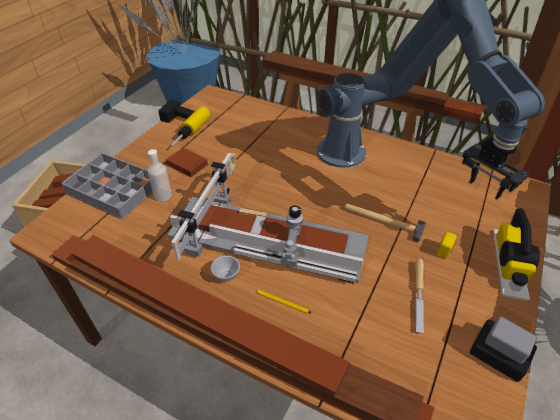

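View pics/top1.png

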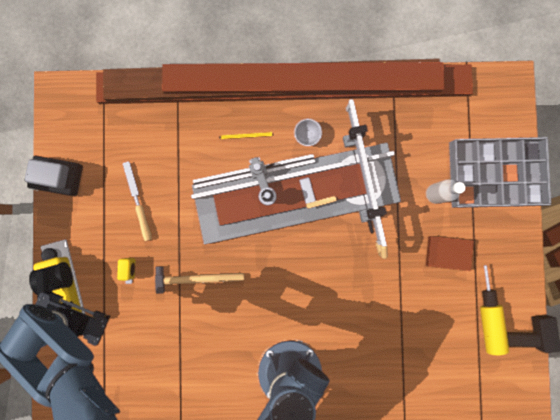

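The scene picture shows the clamp knob at about (295,213), with clear air above it. The top view shows it at about (267,197), the arm running to the post at (257,165), and the saw frame about 100 px to the right. Averaging the networks' reports puts the axis near (0.570, 0.058) and the boss top near z 0.111.

```bash
cat >> h.py <<'E'
from scipy.spatial.transform import Rotation as R
def goal(xyz,yaw):
    """shift (mm) and turn (deg) in tool axes to TCP xyz, tool down, closing line at yaw deg"""
    o=robot.get_obs(); r=R.from_quat(o['tool_rot'])
    y=np.radians(yaw); Y=np.array([np.cos(y),np.sin(y),0]); Z=np.array([0,0,-1.]); X=np.cross(Y,Z)
    t=R.from_matrix(np.c_[X,Y,Z])
    m=r.as_matrix()
    print('d',np.round(1e3*r.inv().apply(np.array(xyz)-o['position']),1),'turn',np.round((r.inv()*t).as_rotvec(degrees=True),1),
     'yaw',np.round(np.degrees(np.arctan2(m[1,1],m[0,1])),1),'q6',round(o['q'][5],2),'t',o['time'])
    print('F',np.round(o['ft_force'],1),'M',np.round(o['moment'],3),'w',round(o['grip_width'],4),'pos',np.round(o['position'],4))
E
```

>>> {"method": "move_arm", "body": {"series": "-34 -24 0 0 0 -2; -68 -47 0 0 0 -5; -102 -71 0 0 0 -8; -136 -94 0 0 0 -11; -170 -118 0 0 0 -14; -204 -141 0 0 0 -16; -238 -165 0 0 0 -18; -270 -187 0 0 0 -18", "jaw": 1, "newtons": 40}}

```text
time: 1.77
position: [0.4218, 0.2939, 0.2448]
tool_rot: [0.045, 0.999, 0.0, 0.0]
ft_force: [-0.3, 1.4, 0.1]
grip_width: 0.0869
grip_force: 0.0
```

```bash
python3 -c "
from h import *
goal([.5704,.0582,.245],85)"
```

```text
d [-1.693e+02 -2.213e+02 -1.000e-01] turn [ 0.   0.  -0.2] yaw 84.8 q6 -1.09 t 1.7667
F [-0.3  1.4  0.1] M [ 0.057 -0.028  0.023] w 0.0869 pos [0.4218 0.2939 0.2448]
```

>>> {"method": "move_arm", "body": {"series": "-24 -32 0 0 0 0; -48 -64 0 0 0 0; -73 -96 0 0 0 0; -98 -128 0 0 0 0; -122 -160 0 0 0 0; -147 -192 0 0 0 0; -168 -220 0 0 0 0; -168 -220 0 0 0 0"}}

```text
time: 2.43
position: [0.5729, 0.0554, 0.245]
tool_rot: [0.049, 0.999, -0.001, 0.003]
ft_force: [0.4, 0.2, 0.3]
grip_width: 0.0871
grip_force: 0.0
```

```bash
python3 - <<'E'
from h import *
for c in('scene','top'):
    p=look(c,['lock_ring','knob_top','boss_top'])
    if c=='scene': cv2.imwrite('pics/s2.png',cv2.resize(p['img'][150:290,200:380,::-1],None,fx=4,fy=4,interpolation=cv2.INTER_CUBIC))
    # project hypothesised circles for check
    T=p['world_to_cam']; 
    def pr(P): return np.round(cv2.projectPoints(np.array(P,float).reshape(-1,3),cv2.Rodrigues(T[:3,:3])[0],T[:3,3],p['mtx'],np.array(p['distortion'],float))[0].reshape(-1,2),1).tolist()
    print(pr([[.5704,.0582,z] for z in(.1765,.1335,.111)]))
goal([.5704,.0582,.1375],85)
E
```

```text
scene tip_of lock_ring [([0.5678, 0.0601, 0.1365], 0.41)]
scene search_frame lock_ring [([0.5823, 0.0648, 0.1774], 0.59), ([0.5857, 0.0639, 0.1449], 0.46)]
scene tip_of knob_top [([0.567, 0.0609, 0.1793], 0.7), ([0.3118, 0.2895, 0.0001], 0.62)]
scene search_frame knob_top [([0.5774, 0.0606, 0.1771], 0.53), ([0.6239, 0.0789, 0.1159], 0.45)]
scene tip_of boss_top [([0.5679, 0.0592, 0.1135], 0.91), ([0.5831, -0.0212, 0.0304], 0.15)]
scene search_frame boss_top [([0.6229, 0.0783, 0.1135], 0.85), ([0.643, -0.0855, 0.0468], 0.62)]
[[294.3, 208.9], [293.9, 218.6], [293.8, 223.5]]
top tip_of lock_ring [([0.5811, -0.1031, 0.0586], 0.27)]
top search_frame lock_ring [([0.5699, -0.4825, 0.1361], 0.52)]
top tip_of knob_top []
top search_frame knob_top []
top tip_of boss_top []
top search_frame boss_top [([0.675, 0.0832, 0.108], 0.63)]
[[266.9, 195.0], [267.4, 196.1], [267.6, 196.7]]
d [ -2.7  -3.3 107.2] turn [-0.   0.  -0.2] yaw 84.8 q6 -1.57 t 3.1333
F [0.  0.9 0. ] M [ 0.036 -0.017  0.025] w 0.0871 pos [0.568  0.0617 0.2447]
```

View pics/s2.png

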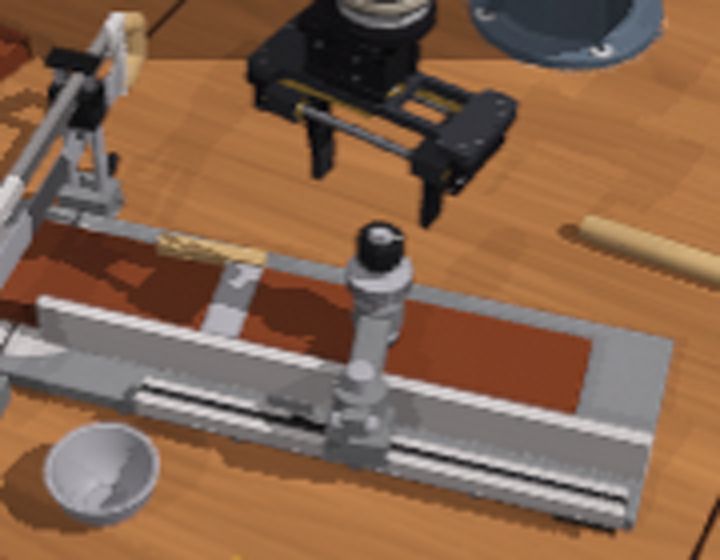

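The crop shows the gripper above and in front of the clamp. The knob top is at crop (380,243), full image (295,210), within about 1 px of the prediction. I'll check the axis more finely in the earlier unobstructed top view.

```bash
python3 - <<'E'
from h import *
p=robot.camera('top');T=p['world_to_cam']
def pr(P): return cv2.projectPoints(np.array(P,float).reshape(-1,3),cv2.Rodrigues(T[:3,:3])[0],T[:3,3],p['mtx'],np.array(p['distortion'],float))[0].reshape(-1,2)
a=np.linspace(0,2*np.pi,60)
def circ(z,r,x=.5704,y=.0582): return pr(np.c_[x+r*np.cos(a),y+r*np.sin(a),0*a+z])
im=cv2.imread('pics/top1.png')[172:222,237:297]
s=10; big=cv2.resize(im,None,fx=s,fy=s,interpolation=cv2.INTER_CUBIC)
for z,r,c in((.1765,.018,(0,255,0)),(.1415,.026,(255,0,255)),(.111,.021,(0,255,255))):
    q=((circ(z,r)-[237,172]+.5)*s).astype(np.int32); cv2.polylines(big,[q],True,c,1)
cv2.imwrite('pics/t3.png',big)
print(pr([[.5704,.0582,.16],[.5804,.0582,.16],[.5704,.0682,.16]]))
E
```

```text
[[267.11800399 195.44155141]
 [267.0534092  192.11271355]
 [263.7787478  195.51166681]]
```

View pics/t3.png

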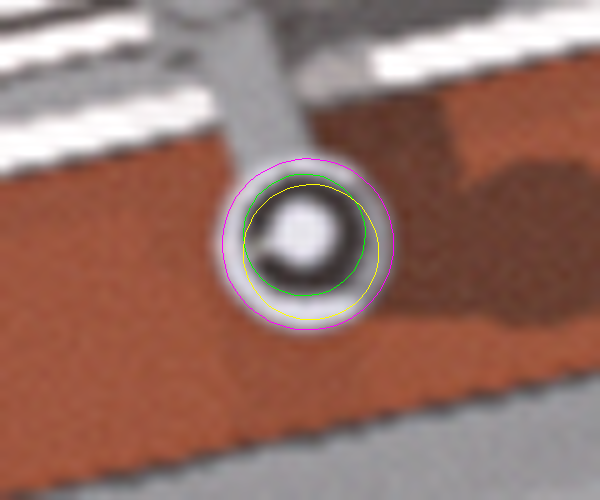

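The overlay shows the projected knob (green) and ring (magenta) circles lying on the imaged ones within about 1 mm, so the axis is (0.570, 0.058).

>>> {"method": "move_arm", "body": {"series": "-1.5 -2 10 0 0 0; -2.7 -3.3 35 0 0 0; -2.7 -3.3 65 0 0 0; -2.7 -3.3 90 0 0 0; -2.7 -3.3 103 0 0 0; -2.7 -3.3 107 0 0 0; -2.7 -3.3 107 0 0 0; -2.7 -3.3 107 0 0 0"}}

```text
time: 3.85
position: [0.571, 0.0577, 0.1377]
tool_rot: [0.046, 0.999, -0.0, 0.0]
ft_force: [-0.1, 0.3, 1.1]
grip_width: 0.0867
grip_force: 0.0
```

```bash
python3 - <<'E'
from h import *
p=robot.camera('scene')
cv2.imwrite('pics/s4.png',cv2.resize(p['img'][150:260,230:370,::-1],None,fx=5,fy=5,interpolation=cv2.INTER_CUBIC))
goal([.5704,.0582,.1375],85)
E
```

```text
d [1.  0.4 0.8] turn [-0.   0.1 -0.3] yaw 84.7 q6 -1.57 t 3.9
F [ 0.   0.2 -0.2] M [0.031 0.006 0.028] w 0.087 pos [0.5714 0.0577 0.1383]
```

View pics/s4.png

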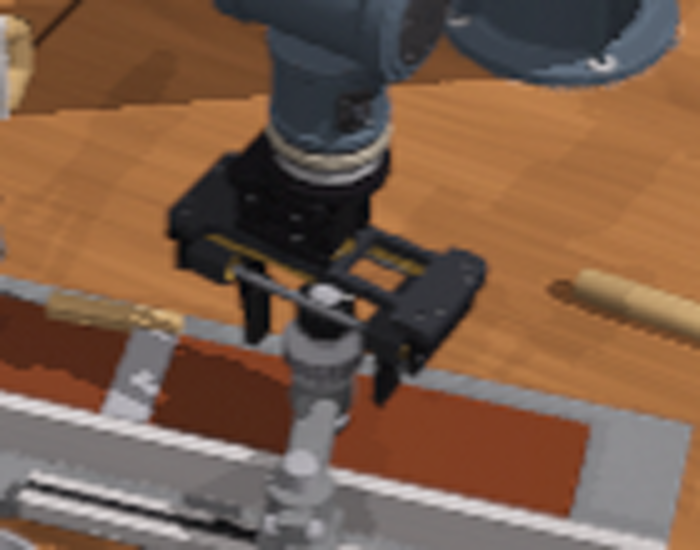

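The crop shows the fingers on either side of the ring, near (255,310) and (388,370), with the knob between them and the body clear of it. Closing on the ring.

>>> {"method": "move_arm", "body": {"series": "1 0 0 0 0 0; 1 0 0 0 0 0; 1 0 0 0 0 0; 1 0 0 0 0 0; 1 0 0 0 0 0; 1 0 0 0 0 0; 1 0 0 0 0 0; 1 0 0 0 0 0", "jaw": 0, "newtons": 45}}

```text
time: 4.57
position: [0.5696, 0.0587, 0.1377]
tool_rot: [0.046, 0.999, 0.001, 0.0]
ft_force: [-0.1, 3.2, 2.1]
grip_width: 0.0509
grip_force: 45.0
```

```bash
python3 -c "
from h import *
goal([.5704,.0582,.1375],85)"
```

```text
d [-0.8 -0.4  0.2] turn [ 0.1  0.  -0.3] yaw 84.7 q6 -1.57 t 4.5667
F [-0.1  3.2  2.1] M [ 0.61  -0.039  0.018] w 0.0509 pos [0.5696 0.0587 0.1377]
```

>>> {"method": "move_arm", "body": {"series": "0 0 0 0 0 -4; 0 0 0 0 0 -10; 0 0 0 0 0 -16; 0 0 0 0 0 -22; 0 0 0 0 0 -28; 0 0 0 0 0 -34; 0 0 0 0 0 -40; 0 0 0 0 0 -40"}}

```text
time: 5.23
position: [0.5697, 0.0584, 0.1377]
tool_rot: [-0.3, 0.954, 0.0, 0.0]
ft_force: [0.2, 3.5, 1.0]
grip_width: 0.0508
grip_force: 45.0
```

```bash
python3 -c "
from h import *
goal([.5704,.0582,.1375],125)"
```

```text
d [-0.5 -0.6  0.2] turn [ 0.   0.  -0.1] yaw 124.9 q6 -2.27 t 5.2333
F [0.2 3.5 1. ] M [ 0.681 -0.001  0.198] w 0.0508 pos [0.5697 0.0584 0.1377]
```

>>> {"method": "move_arm", "body": {"series": "0 0 0 0 0 0; 0 0 0 0 0 0; 0 0 0 0 0 0; 0 0 -5 0 0 0; 0 0 -15 0 0 -7; 0 0 -27 0 0 -14; 0 0 -36 0 0 -21; 0 0 -36 0 0 -27", "jaw": 0.85}}

```text
time: 5.9
position: [0.5708, 0.0575, 0.1758]
tool_rot: [-0.515, 0.857, -0.001, 0.001]
ft_force: [0.4, -0.4, 0.5]
grip_width: 0.0739
grip_force: 0.0
```

```bash
python3 -c "
from h import *
look('top',['knob_top'])
goal([.5702,.0584,.1735],152)"
```

```text
top tip_of knob_top []
top search_frame knob_top []
d [-0.9 -0.3  0.4] turn [-0.  -0.  -0.4] yaw 151.6 q6 -2.74 t 6.05
F [-0.9 -0.4 -0.3] M [ 0.077  0.111 -0.004] w 0.0738 pos [0.5695 0.0577 0.1739]
```

>>> {"method": "move_arm", "body": {"series": "-1 0 0 0 0 0; -1 0 0 0 0 0; -1 0 0 0 0 0; -1 0 0 0 0 0; -1 0 0 0 0 0; -1 0 0 0 0 0; -1 0 0 0 0 0; -1 0 0 0 0 0", "jaw": 0, "newtons": 25}}

```text
time: 6.72
position: [0.57, 0.0588, 0.1735]
tool_rot: [-0.513, 0.858, -0.0, -0.0]
ft_force: [0.2, 0.1, -0.3]
grip_width: 0.0352
grip_force: 25.0
```

```bash
python3 -c "
from h import *
goal([.5702,.0584,.1735],152)"
```

```text
d [ 0.2 -0.3 -0. ] turn [-0.  -0.  -0.3] yaw 151.7 q6 -2.74 t 6.7167
F [ 0.2  0.1 -0.3] M [0.015 0.08  0.043] w 0.0352 pos [0.57   0.0588 0.1735]
```

>>> {"method": "move_arm", "body": {"series": "0 0 0.1 0 0 6; 0 0 0.3 0 0 13; 0 0 0.45 0 0 20; 0 0 0.6 0 0 27; 0 0 0.75 0 0 34; 0 0 0.9 0 0 41; 0 0 1.0 0 0 45; 0 0 1.0 0 0 45"}}

```text
time: 7.38
position: [0.5701, 0.0588, 0.1725]
tool_rot: [-0.145, 0.989, -0.0, 0.0]
ft_force: [-0.1, -0.7, -0.7]
grip_width: 0.0354
grip_force: 25.0
```

```bash
python3 -c "
from h import *
look('scene',['knob_top','foot','boss_top'])
goal([.5702,.0584,.1735],107)"
```

```text
scene tip_of knob_top [([0.5693, 0.0611, 0.1767], 0.65), ([0.6649, 0.0875, 0.0022], 0.25)]
scene search_frame knob_top [([0.5897, -0.4842, 0.1036], 0.47), ([0.3894, -0.5217, 0.0311], 0.34)]
scene tip_of foot [([0.5811, -0.0996, 0.06], 0.25)]
scene search_frame foot []
scene tip_of boss_top [([0.5678, 0.0634, 0.1134], 0.96)]
scene search_frame boss_top [([0.632, 0.0812, 0.1103], 0.74)]
d [-0.  -0.4 -1. ] turn [-0.   0.  -0.2] yaw 106.8 q6 -1.96 t 7.7333
F [ 1.6 -1.2 -2.5] M [-0.002 -0.098  0.013] w 0.0354 pos [0.57   0.0588 0.1725]
```

```bash
cat > rd.py <<'E'
from h import *
M=[];F=[];J=[]
for i in range(4):
    robot.camera('top'); o=robot.get_obs(); M.append(o['moment']); F.append(o['ft_force']); J.append(o['joint_torque'][5])
m=R.from_quat(o['tool_rot']).as_matrix()
print('Mz',np.round([np.mean(M,0)[2],np.std(M,0)[2]],4),'J6',np.round(np.mean(J),4),'M',np.round(np.mean(M,0),3),'F',np.round(np.mean(F,0),1),'yaw',np.round(np.degrees(np.arctan2(m[1,1],m[0,1])),1),'pos',np.round(o['position'],4),'q6',round(o['q'][5],2),'t',round(o['time'],2),'w',o['grip_width'])
E
python3 rd.py
```

```text
Mz [0.0396 0.0368] J6 0.0239 M [-0.039 -0.118  0.04 ] F [ 0.9 -1.  -1.4] yaw 106.8 pos [0.57   0.0588 0.1725] q6 -1.96 t 7.93 w 0.03548149373788416
```

>>> {"method": "move_arm", "body": {"series": "0 0 0.1 0 0 6; 0 0 0.3 0 0 12; 0 0 0.4 0 0 18; 0 0 0.5 0 0 24; 0 0 0.7 0 0 30; 0 0 0.8 0 0 36; 0 0 0.9 0 0 40; 0 0 0.9 0 0 40"}}

```text
time: 8.6
position: [0.57, 0.0587, 0.1716]
tool_rot: [0.202, 0.979, -0.0, 0.0]
ft_force: [0.8, -1.0, -1.6]
grip_width: 0.0351
grip_force: 25.0
```

```bash
python3 rd.py
```

```text
Mz [-0.0051  0.0254] J6 0.027 M [-0.106 -0.189 -0.005] F [ 1.3 -0.4 -2. ] yaw 66.8 pos [0.57   0.0588 0.1716] q6 -1.26 t 8.8 w 0.035301240637062484
```

>>> {"method": "move_arm", "body": {"series": "0 0 0 0 0 1; 0 0 0.05 0 0 2; 0 0 0.1 0 0 3.5; 0 0 0.1 0 0 5; 0 0 0.15 0 0 6.5; 0 0 0.15 0 0 7; 0 0 0.15 0 0 7"}}

```text
time: 9.38
position: [0.57, 0.0588, 0.1714]
tool_rot: [0.261, 0.965, -0.0, 0.0]
ft_force: [0.6, -0.7, -2.5]
grip_width: 0.035
grip_force: 25.0
```

```bash
python3 rd.py
```

```text
Mz [-0.0071  0.0067] J6 -0.024 M [-0.213 -0.239 -0.007] F [ 1.8 -0.8 -3. ] yaw 59.8 pos [0.57   0.0588 0.1714] q6 -1.14 t 9.58 w 0.03515627931352859
```

>>> {"method": "move_arm", "body": {"series": "0 0 0 0 0 1; 0 0 0.05 0 0 2; 0 0 0.1 0 0 3.5; 0 0 0.1 0 0 5; 0 0 0.15 0 0 6.5; 0 0 0.15 0 0 7; 0 0 0.15 0 0 7"}}

```text
time: 10.17
position: [0.57, 0.0588, 0.1713]
tool_rot: [0.32, 0.948, -0.0, 0.0]
ft_force: [1.7, -1.8, -3.3]
grip_width: 0.0353
grip_force: 25.0
```

```bash
python3 rd.py
```

```text
Mz [-0.0338  0.0214] J6 -0.0247 M [-0.235 -0.258 -0.034] F [ 1.7 -1.5 -3.6] yaw 52.8 pos [0.57   0.0588 0.1713] q6 -1.01 t 10.37 w 0.035762254994667245
```

```bash
python3 rd.py; python3 rd.py
```

```text
Mz [-0.0418  0.0276] J6 -0.0275 M [-0.254 -0.309 -0.042] F [ 1.6 -1.2 -3.8] yaw 52.7 pos [0.57   0.0588 0.1713] q6 -1.01 t 10.57 w 0.03548011777934341
Mz [-0.0343  0.0182] J6 -0.0258 M [-0.243 -0.292 -0.034] F [ 1.8 -0.9 -3.5] yaw 52.8 pos [0.57   0.0588 0.1713] q6 -1.01 t 10.77 w 0.03549145847840925
```

>>> {"method": "move_arm", "body": {"series": "0 0 0 0 0 1; 0 0 0.05 0 0 2; 0 0 0.07 0 0 3; 0 0 0.07 0 0 3; 0 0 0.07 0 0 3"}}

```text
time: 11.18
position: [0.5699, 0.0588, 0.1712]
tool_rot: [0.344, 0.939, -0.0, -0.0]
ft_force: [1.4, -1.6, -3.9]
grip_width: 0.0354
grip_force: 25.0
```

```bash
python3 rd.py; python3 rd.py
```

```text
Mz [-0.0495  0.0298] J6 -0.0287 M [-0.282 -0.323 -0.049] F [ 1.4 -1.6 -3.8] yaw 49.7 pos [0.57   0.0588 0.1713] q6 -0.96 t 11.38 w 0.03505184468603553
Mz [-0.0538  0.0206] J6 -0.0302 M [-0.287 -0.331 -0.054] F [ 1.5 -1.4 -4.5] yaw 49.7 pos [0.5699 0.0588 0.1712] q6 -0.96 t 11.58 w 0.03513345929230707
```

>>> {"method": "move_arm", "body": {"series": "0 0 0 0 0 1; 0 0 0.05 0 0 2; 0 0 0.1 0 0 3.5; 0 0 0.12 0 0 5; 0 0 0.13 0 0 6; 0 0 0.13 0 0 6; 0 0 0.13 0 0 6"}}

```text
time: 12.17
position: [0.57, 0.0588, 0.1711]
tool_rot: [0.393, 0.92, 0.0, -0.0]
ft_force: [1.9, -1.3, -4.8]
grip_width: 0.0356
grip_force: 25.0
```

```bash
python3 rd.py
```

```text
Mz [-0.0108  0.0341] J6 -0.0279 M [-0.323 -0.336 -0.011] F [ 1.9 -1.9 -4.7] yaw 43.8 pos [0.5699 0.0588 0.1711] q6 -0.86 t 12.37 w 0.03543754460291349
```

>>> {"method": "move_arm", "body": {"series": "0 0 0 0 0 1; 0 0 0.05 0 0 2; 0 0 0.1 0 0 3.5; 0 0 0.1 0 0 5; 0 0 0.15 0 0 6.5; 0 0 0.15 0 0 7; 0 0 0.15 0 0 7"}}

```text
time: 12.95
position: [0.57, 0.0588, 0.171]
tool_rot: [0.448, 0.894, -0.0, 0.0]
ft_force: [1.6, -1.9, -4.6]
grip_width: 0.0354
grip_force: 25.0
```

```bash
python3 rd.py
```

```text
Mz [-0.0408  0.0183] J6 -0.0228 M [-0.288 -0.337 -0.041] F [ 2.1 -1.6 -5. ] yaw 36.8 pos [0.57   0.0588 0.171 ] q6 -0.73 t 13.15 w 0.035606358598374015
```

>>> {"method": "move_arm", "body": {"series": "0 0 0 0 0 1; 0 0 0.05 0 0 2; 0 0 0.1 0 0 3.5; 0 0 0.12 0 0 5; 0 0 0.16 0 0 6.5; 0 0 0.2 0 0 7; 0 0 0.2 0 0 7"}}

```text
time: 13.73
position: [0.5699, 0.0588, 0.1708]
tool_rot: [0.502, 0.865, -0.0, -0.0]
ft_force: [1.9, -1.8, -4.4]
grip_width: 0.0359
grip_force: 25.0
```

```bash
python3 rd.py
```

```text
Mz [-0.0304  0.0425] J6 -0.0229 M [-0.345 -0.314 -0.03 ] F [ 1.3 -1.7 -5. ] yaw 29.8 pos [0.5699 0.0588 0.1708] q6 -0.61 t 13.93 w 0.03547085644675159
```

>>> {"method": "move_arm", "body": {"series": "0 0 0 0 0 1; 0 0 0.05 0 0 2; 0 0 0.1 0 0 3.5; 0 0 0.12 0 0 5; 0 0 0.16 0 0 6.5; 0 0 0.2 0 0 7; 0 0 0.2 0 0 7"}}

```text
time: 14.52
position: [0.57, 0.0588, 0.1707]
tool_rot: [0.554, 0.833, 0.0, 0.0]
ft_force: [1.6, -2.3, -3.8]
grip_width: 0.0353
grip_force: 25.0
```

```bash
python3 rd.py
```

```text
Mz [-0.0474  0.0133] J6 -0.0235 M [-0.372 -0.306 -0.047] F [ 1.6 -1.8 -4.7] yaw 22.8 pos [0.57   0.0588 0.1707] q6 -0.49 t 14.72 w 0.03544220716500286
```

>>> {"method": "move_arm", "body": {"series": "0 0 0 0 0 1; 0 0 0.05 0 0 2; 0 0 0.1 0 0 3.5; 0 0 0.12 0 0 5; 0 0 0.16 0 0 6.5; 0 0 0.2 0 0 7; 0 0 0.2 0 0 7"}}

```text
time: 15.3
position: [0.57, 0.0588, 0.1705]
tool_rot: [0.604, 0.797, 0.0, 0.0]
ft_force: [2.0, -3.3, -2.8]
grip_width: 0.0352
grip_force: 25.0
```

```bash
python3 rd.py
```

```text
Mz [-0.0264  0.0364] J6 -0.0245 M [-0.394 -0.284 -0.026] F [ 1.5 -2.1 -3.5] yaw 15.8 pos [0.57   0.0588 0.1705] q6 -0.37 t 15.5 w 0.035647299275639324
```

>>> {"method": "move_arm", "body": {"series": "0 0 0 0 0 1; 0 0 0.05 0 0 2; 0 0 0.1 0 0 3.5; 0 0 0.12 0 0 5; 0 0 0.16 0 0 6.5; 0 0 0.16 0 0 7; 0 0 0.16 0 0 7"}}

```text
time: 16.08
position: [0.57, 0.0588, 0.1703]
tool_rot: [0.651, 0.759, 0.0, 0.0]
ft_force: [1.6, -2.4, -3.3]
grip_width: 0.0347
grip_force: 25.0
```

```bash
python3 rd.py
```

```text
Mz [-0.0445  0.0344] J6 -0.0257 M [-0.414 -0.246 -0.044] F [ 1.1 -2.6 -2.6] yaw 8.8 pos [0.57   0.0588 0.1703] q6 -0.24 t 16.28 w 0.03536957668959
```

>>> {"method": "move_arm", "body": {"series": "0 0 0 0 0 1; 0 0 0.05 0 0 2; 0 0 0.1 0 0 3.5; 0 0 0.12 0 0 5; 0 0 0.16 0 0 6.5; 0 0 0.16 0 0 7; 0 0 0.16 0 0 7"}}

```text
time: 16.87
position: [0.57, 0.0588, 0.1702]
tool_rot: [0.696, 0.718, 0.0, 0.0]
ft_force: [0.9, -1.5, -1.8]
grip_width: 0.0353
grip_force: 25.0
```

```bash
python3 rd.py
```

```text
Mz [-0.0166  0.0252] J6 -0.0268 M [-0.43  -0.233 -0.017] F [ 0.9 -2.3 -1.9] yaw 1.8 pos [0.57   0.0588 0.1701] q6 -0.12 t 17.07 w 0.03545020797591577
```

>>> {"method": "move_arm", "body": {"series": "0 0 0 0 0 1; 0 0 0.05 0 0 2; 0 0 0.1 0 0 3.5; 0 0 0.12 0 0 5; 0 0 0.16 0 0 6.5; 0 0 0.16 0 0 7; 0 0 0.16 0 0 7"}}

```text
time: 17.65
position: [0.57, 0.0588, 0.17]
tool_rot: [0.739, 0.674, 0.0, 0.0]
ft_force: [0.2, -2.3, -0.6]
grip_width: 0.0351
grip_force: 25.0
```

```bash
python3 rd.py
```

```text
Mz [-0.0412  0.022 ] J6 -0.0277 M [-0.498 -0.176 -0.041] F [ 0.8 -1.8 -1.1] yaw -5.2 pos [0.57   0.0588 0.17  ] q6 -0.0 t 17.85 w 0.03524226558341703
```

>>> {"method": "move_arm", "body": {"series": "0 0 0 0 0 1; 0 0 0.05 0 0 2; 0 0 0.1 0 0 3.5; 0 0 0.12 0 0 5; 0 0 0.16 0 0 6.5; 0 0 0.16 0 0 7; 0 0 0.16 0 0 7"}}

```text
time: 18.43
position: [0.57, 0.0588, 0.1698]
tool_rot: [0.779, 0.627, 0.0, 0.0]
ft_force: [0.6, -2.9, -0.0]
grip_width: 0.0352
grip_force: 25.0
```

```bash
python3 rd.py
```

```text
Mz [-0.0422  0.01  ] J6 -0.031 M [-0.509 -0.134 -0.042] F [ 1.  -2.4 -0.4] yaw -12.3 pos [0.57   0.0588 0.1698] q6 0.12 t 18.63 w 0.035649366185040235
```

>>> {"method": "move_arm", "body": {"series": "0 0 0 0 0 1; 0 0 0.05 0 0 2; 0 0 0.1 0 0 3.5; 0 0 0.12 0 0 5; 0 0 0.16 0 0 6.5; 0 0 0.16 0 0 7; 0 0 0.16 0 0 7"}}

```text
time: 19.22
position: [0.57, 0.0588, 0.1697]
tool_rot: [0.815, 0.579, 0.0, 0.0]
ft_force: [-0.2, -2.5, 0.9]
grip_width: 0.0348
grip_force: 25.0
```

```bash
python3 rd.py
```

```text
Mz [0.0663 0.0153] J6 0.0839 M [-0.581 -0.091  0.066] F [ 0.5 -2.4  1.1] yaw -19.2 pos [0.57   0.0588 0.1697] q6 0.24 t 19.42 w 0.0350242087419821
```

>>> {"method": "move_arm", "body": {"series": "0 0 0 0 0 0.7; 0 0 0.03 0 0 1.5; 0 0 0.03 0 0 1.5; 0 0 0.03 0 0 1.5"}}

```text
time: 19.75
position: [0.57, 0.0588, 0.1697]
tool_rot: [0.823, 0.568, 0.0, 0.0]
ft_force: [0.4, -1.9, 2.5]
grip_width: 0.0356
grip_force: 25.0
```

```bash
python3 rd.py
```

```text
Mz [0.1133 0.0378] J6 0.1041 M [-0.565 -0.02   0.113] F [ 0.2 -2.5  2.7] yaw -20.7 pos [0.57   0.0588 0.1697] q6 0.27 t 19.95 w 0.035728269880678044
```

>>> {"method": "move_arm", "body": {"series": "0 0 0 0 0 0; 0 0 0 0 0 0; 0 0 0 0 0 0; 0 0 0 0 0 6; 0 0 0 0 0 13; 0 0 0 0 0 20; 0 0 8 0 0 26; 0 0 18 0 0 30", "jaw": 0.9}}

```text
time: 20.62
position: [0.5701, 0.0594, 0.1517]
tool_rot: [0.943, 0.334, 0.001, -0.0]
ft_force: [-0.9, 0.0, 0.1]
grip_width: 0.0762
grip_force: 0.0
```

```bash
python3 -c "
from h import *
robot.camera('top')
goal([.570,.0586,.1375],-50)"
```

```text
d [ 0.7  1.6 11.9] turn [-0.2  0.1 -1.1] yaw -51.1 q6 0.8 t 20.6667
F [-0.5 -0.4 -1.2] M [-0.085  0.142 -0.   ] w 0.0773 pos [0.5685 0.0594 0.1494]
```

>>> {"method": "move_arm", "body": {"series": "0 0 6 0 0 0; 0 0 12 0 0 0; 0 0 14 0 0 0; 0 0 14 0 0 0; 0 0 14 0 0 0"}}

```text
time: 21.08
position: [0.57, 0.0589, 0.1375]
tool_rot: [0.942, 0.336, -0.0, -0.0]
ft_force: [-0.3, -0.2, -0.4]
grip_width: 0.0781
grip_force: 0.0
```

>>> {"method": "move_arm", "body": {"series": "0 0 0 0 0 0; 0 0 0 0 0 0; 0 0 0 0 0 0; 0 0 0 0 0 0; 0 0 0 0 0 0; 0 0 0 0 0 0; 0 0 0 0 0 0; 0 0 0 0 0 0", "jaw": 0, "newtons": 58}}

```text
time: 21.75
position: [0.5701, 0.0587, 0.1377]
tool_rot: [0.942, 0.336, 0.0, 0.0]
ft_force: [0.7, -0.5, 0.9]
grip_width: 0.0506
grip_force: 58.0
```

```bash
python3 rd.py
```

```text
Mz [0.0403 0.0237] J6 0.028 M [-0.237  0.127  0.04 ] F [ 0.4 -0.7  1.1] yaw -50.7 pos [0.5701 0.0587 0.1377] q6 0.79 t 21.95 w 0.05065633235997911
```

Turning clockwise to just short of the starting angle, then onward with readings.

>>> {"method": "move_arm", "body": {"series": "0 0 0 0 0 5; 0 0 0 0 0 11; 0 0 0 0 0 17; 0 0 0 0 0 23; 0 0 0 0 0 28; 0 0 0 0 0 32; 0 0 0 0 0 32; 0 0 0 0 0 32"}}

```text
time: 22.62
position: [0.5701, 0.0586, 0.1377]
tool_rot: [0.998, 0.064, 0.0, 0.0]
ft_force: [0.1, -0.9, 1.6]
grip_width: 0.0505
grip_force: 58.0
```

```bash
python3 rd.py
```

```text
Mz [-0.1319  0.0366] J6 -0.1297 M [-0.338  0.142 -0.132] F [-0.2 -1.6  2.1] yaw -82.7 pos [0.5701 0.0587 0.1377] q6 1.35 t 22.82 w 0.05076263162622192
```

>>> {"method": "move_arm", "body": {"series": "0 0 0 0 0 2; 0 0 0 0 0 4; 0 0 0 0 0 6; 0 0 0 0 0 8; 0 0 0 0 0 8; 0 0 0 0 0 8"}}

```text
time: 23.32
position: [0.5702, 0.0586, 0.1377]
tool_rot: [1.0, -0.006, 0.0, 0.0]
ft_force: [0.5, -1.5, 2.3]
grip_width: 0.0507
grip_force: 58.0
```

```bash
python3 rd.py
```

```text
Mz [0.1037 0.0091] J6 0.1055 M [-0.437  0.142  0.104] F [ 0.2 -2.   3. ] yaw -90.7 pos [0.5701 0.0587 0.1377] q6 1.49 t 23.52 w 0.05051172062843484
```

>>> {"method": "move_arm", "body": {"series": "0 0 0 0 0 1.5; 0 0 0 0 0 3; 0 0 0 0 0 5; 0 0 0 0 0 5; 0 0 0 0 0 5"}}

```text
time: 23.93
position: [0.5702, 0.0586, 0.1377]
tool_rot: [0.999, -0.049, 0.0, 0.0]
ft_force: [-0.2, -2.5, 3.0]
grip_width: 0.0505
grip_force: 58.0
```

```bash
python3 rd.py
```

```text
Mz [0.4388 0.0392] J6 0.4498 M [-0.523  0.132  0.439] F [-0.1 -2.9  3.8] yaw -95.7 pos [0.5701 0.0586 0.1377] q6 1.58 t 24.13 w 0.05045878436937209
```

>>> {"method": "move_arm", "body": {"series": "0 0 0 0 0 1.5; 0 0 0 0 0 3; 0 0 0 0 0 4; 0 0 0 0 0 4; 0 0 0 0 0 4"}}

```text
time: 24.55
position: [0.5701, 0.0586, 0.1377]
tool_rot: [0.996, -0.084, 0.0, 0.0]
ft_force: [0.4, -3.3, 4.5]
grip_width: 0.0503
grip_force: 58.0
```

```bash
python3 rd.py
```

```text
Mz [0.8889 0.0322] J6 0.8901 M [-0.587  0.095  0.889] F [ 0.4 -3.7  5.1] yaw -99.7 pos [0.5701 0.0587 0.1377] q6 1.65 t 24.75 w 0.050472236459110136
```

Tight: well over 0.3 N m has been added, with no slip. Now I'll release and retreat upward, checking the spindle afterwards.

>>> {"method": "move_arm", "body": {"series": "0 0 0 0 0 0; 0 0 0 0 0 0; 0 0 0 0 0 0; 0 0 0 0 0 0; 0 0 -10 0 0 0; 0 0 -30 0 0 0; 0 0 -60 0 0 0; 0 0 -90 0 0 0", "jaw": 0.95}}

```text
time: 25.42
position: [0.569, 0.0593, 0.2281]
tool_rot: [0.996, -0.085, -0.002, -0.0]
ft_force: [0.7, 0.6, -0.2]
grip_width: 0.0818
grip_force: 0.0
```

```bash
python3 rd.py; python3 - <<'E'
from h import *
p=robot.camera('scene')
cv2.imwrite('pics/s5.png',cv2.resize(p['img'][150:290,180:360,::-1],None,fx=4,fy=4,interpolation=cv2.INTER_CUBIC))
E
```

```text
Mz [0.0148 0.0179] J6 -0.0005 M [-0.009  0.132  0.015] F [0.3 0.1 0.5] yaw -99.8 pos [0.5702 0.0591 0.2288] q6 1.65 t 25.62 w 0.08306391360615842
```

View pics/s5.png

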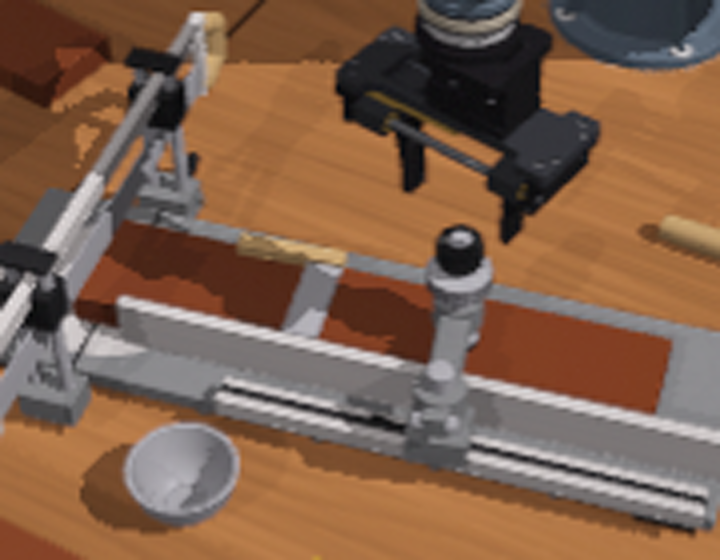

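The crop shows the gripper clear above the clamp, with the knob at (460,248) lower than before. The plank and try square are where they were, so I'm handing in.

```bash
python3 -c "
from rig import robot
print(robot.hand_in())"
```

```text
the job is handed in; nothing more can be done
None
```

I slackened the lock ring, screwed the foot down to an estimated 15–20 N on the plank, turned the ring tight again (about 0.7 N m added) and handed the job in at about 26 s; the hand-in gave no verdict.

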